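# Hang the wash basket in the ultrasonic cleaner and lock it

### The arm

A 6-joint arm with a two-finger parallel gripper is mounted at the origin on the work surface. World frame = base frame: x ahead of the robot, y to its left, z up, the work surface at z = 0. Lengths are in m, angles in rad, forces in N, time in s.
With the tool pointing down it reaches from about 0.35 to 0.775 m from the base axis. Payload 5.5 kg.
Tool frame: the origin (TCP) lies between the finger pads; the fingertips stand 22 mm ahead of it and the grasp point (between the pads) lies 3 mm ahead of it (r.nose_length is the distance from the TCP to the fingertips, in m); z points along the fingers, y is the line along which they close (so a half turn about z gives the same grasp; the last joint's range is limited). The gripper opens to 85 mm and grips with 20 to 120 N. Pads are 22 mm wide; open, the fingers measure 114 mm over their backs; the gripper's body (76 mm by 85 mm) begins 54 mm behind the grasp point. The pads swing forward as they close: fully open they stand 13 mm farther back than shut.
Start: joints at [-1.358, 0.313, 0.046, 1.304, 0, 1.431], TCP at [0.199, -0.54, 0.233] pointing down, gripper open.
Joint ranges: [-2.76, 2.76], [-0.86, 1.69], [-1.03, 1.26], [-2.2, 2.34], [-1.47, 1.5], [-3.14, 3.14]. Speed limits (rad/s): [2.57, 2.57, 3.14, 3.14, 3.14, 3.14].

### API

Orientations are given as a 3x3 rotation matrix whose columns are the frame's x, y, z axes.
In Python, from cell import r, cams, ticket, spotter gives the robot as it stands. The module is installed in compiled form; this text tells all that it offers.
- The arm moves only by the tool carry_out, never from a script. Its argument "rows" is a list that holds one entry, the list of rows, each a list of 5 numbers: the shift along the tool's x, y, z in cm, then the turn about the tool's z in degrees, then the finger opening in cm, from 0 to 8.54. In form: [[[x, y, z, spin, gripper], ...]]. A call has 1 to 12 rows; each row shifts and turns the commanded pose from where the row before left it, along the tool's axes as they then stand; what a row does not reach is not made up. A row lasts 1/10 s, in which the tool goes at most 50 mm and 8.59 degrees, less where a joint would pass 70% of its speed; a pose out of reach is approached as far as the arm can. A call with a gripper value outside its range is refused whole. The fingers move at their own pace and stop on an object; the grip force is fixed at half the most. Time passes only in rows, so rows that do not move let the fingers close. It gives the time, the measured TCP pose, the force, the opening and the grip force at its end, in the units of the state.
- r.sense(): the state, without advancing time (a new reading comes with each control period).
- cams.snapshot(name): name is "side" or "top" or "wrist"; returns a dict with "pixels" (420x560x3 uint8, blue, green, red), "range_z" (420x560 float32, m along the optical axis (not along the pixel's ray), 0 where there is no reading), "K" (3x3 intrinsics, pixels), "distortion" ([k1, k2, p1, p2, k3] as OpenCV has them; the pictures are not rectified), "rvec" (rotation vector, rad) and "tvec" (3), from world to camera coordinates, as OpenCV has them; the wrist camera has in their place "hand_eye" (4x4, takes a point from camera to tool coordinates, whose origin is the TCP and whose axes are the flange's). Camera axes: x right, y down, z forward; pixel columns grow to the right and rows downward; lengths in m; the calibration is good to about 2 mm. A picture is of the moment at which its call begins: read the wrist's pose just before it.
- ticket.sign_off(): hands the job in; it is judged then, once.
Trained networks look in the newest picture that a camera, given by its name, has taken for a name from the list of things; names that differ only in an ending like _2 or _b are one class to them, and where a whole thing is asked for, a point or a joint stands for the part that bears it (a point fixed in the world has none). Each returns a list of dicts, best first, with "p" (0 to 1); they miss things now and then, are a little off and sometimes report something else, mostly with a low value. They report only what shows in the picture. A call takes as long as a camera call. They do not tell look-alikes from the thing itself.
- spotter.masks_of(camera, thing): "region" (420x560 bool, what is visible of it).
- spotter.spot_point(camera, thing): "xyz" ([x, y, z] in m, in world coordinates, good to about 4 mm: a listed point, or the origin of a listed thing).
The state is a dict: "clock": time; "joint_pos": joint angles; "joint_velocities": joint speeds; "joint_efforts": joint torques, N m; "ee_pos": TCP position; "orientation": TCP orientation; "force": force on the tool from outside, world axes, zero at the start; "moment": the same for the moment, N m; "grip_width": finger opening in m; "grasp_force": force on a finger pad.
Only numpy, scipy, OpenCV 4.12 (cv2) and the standard library are available. Lean on these libraries where they do the work, as an engineer would, in place of code of your own. Each camera call takes 0.05 s, during which the arm holds its last target. There are 200 camera calls.

### The job

Take the round wash basket off the drip tray by its handle, hang it in the bayonet ring of the ultrasonic cleaner, and twist it clockwise until its three lugs drop fully into the locking notches; then let go. Feel for the slots and work gently: do not force the ring, keep the basket upright, and leave the other things on the bench where they are.

Things in the scene. Friction and masses are not known exactly. Their poses are not given: they have to be found in the camera images.
- basket: Round stainless wash basket, 80 mm across, 60 mm deep, 190 to 310 g, a small circuit board in it, standing on the drip tray. Origin: centre of its underside; z up. It carries a bail handle over the top along its x axis and three lugs on its wall. Origin below the ring's top face (point mouth): 40 mm with lugs resting on the ring, 52 mm on the ledges, 58 mm in the notches.
- handle (a point): Middle of the basket's handle, on the basket's axis 104 mm above its underside: a black plastic grip 52 mm long (basket x), 14 mm wide (basket y), 16 mm tall on a steel strap. Axes as the basket's.
- lug (a point): Middle of the underside of one of the basket's three equal lugs, on the basket's x axis, 45.5 mm from the basket's axis, 40 mm above the basket's underside; the others are 120 and 240 degrees round. Each lug is a steel block 8 mm wide along the wall, 5 mm tall; its tip is 49.5 mm from the axis.
- mouth (a point): Centre of the tank mouth: ring axis, level of the ring's top face. Axes as the cleaner's. Bright metal bayonet ring, bore 84, outer 104, 21 mm tall, three equal J slots. Slot mouths, 12 mm wide, open in the top face near 0, 120 and 240 degrees from this x axis, but the ring was clamped by hand: all are turned together by up to 18 degrees either way, not reported. Look, or feel for them.
- ledge (a point): Point on the ring's axis, level of the ledges: 12 mm below the ring's top. A lug let down through a mouth rests on the ledge; seen from above it slides clockwise only, under a hook 4 mm thick (8 mm gap above the ledge), 36 degrees from mouth middle to notch middle.
- notch (a point): Point on the ring's axis, level of the notch floors: 6 mm below the ledges, 18 mm below the ring's top. Each notch is 12 mm wide; its far wall is the end stop of the slot. The ring floats on a rubber gasket and gives 1 mm per 5 N pressed down. More than 25 N between basket and cleaner harms it (pressing, over-twisting, dropping the basket in).
- cleaner: Bench-top ultrasonic cleaner, steel box 200 (x) by 170 (y) by 120 mm tall on rubber feet, empty round tank open at the top, bayonet ring on the mouth. Fixed. Origin: centre of its underside on the bench mat; its control panel faces its own -x.
- tray: Square aluminium drip tray, 150 by 150 by 12 mm, fixed; floor 3 mm thick. Origin: centre of its underside.
- phone: Phone in a dark red frame, 150 by 74 by 9 mm, lying flat on the mat; leave it. Origin: centre of its underside.
- shell: Opened phone half with boards in it, 146 by 70 by 7 mm, lying near the robot; leave it. Origin: centre of its underside.
- spool: Solder spool, 60 mm across, 36 mm tall, standing near the robot; leave it. Origin: centre of its underside.
- jar: Small flux jar, 44 mm across, 34 mm tall; leave it. Origin: centre of its underside.
- driver: Screwdriver 150 mm long, lying on the mat; leave it.
- brush: Wooden cleaning brush 170 mm long, lying on the mat; leave it.
Things that resemble listed ones, but are neither listed nor needed, are in the scene too. There is more than one size of the basket; the job needs the largest.

How it is judged:
On the way:
1. the basket hangs in the ring: its lugs have passed the slot mouths and are at the ledge (basket origin at least 49 mm below the ring's top) (z of basket in the frame of mouth below -0.049 m and horizontal distance between basket and mouth below 0.005 m), for 0.2 s.
At the end, for the whole second after the job is handed in: The basket hangs locked in the ring: lugs in the notches (its origin 55.5 mm or more below the ring's top face), within 4 mm of the ring's axis, upright within 0.05 rad, at rest and let go (z of basket in the frame of mouth below -0.0555 m and horizontal distance between basket and mouth below 0.004 m and angle between basket's own z axis and vertical below 0.05 rad and linear speed of basket below 0.01 m/s); the robot touches nothing.
It fails at once if the ring forced: more than 25 N between basket and cleaner (contact force between basket and cleaner above 25 N).
It fails at once if the basket tipped by more than 0.5 rad (angle between basket's own z axis and vertical above 0.5 rad).
It fails at once if another thing on the bench shifted by more than 30 mm (distance of any of phone, shell, spool, jar, driver, brush from where it was at the start of the episode above 0.03 m).
It also fails if it takes over 72 s, if anything falls off the work surface, if the arm or the gripper's body presses on something with over 40 N, if the wrist force passes 120 N, or if a joint passes its speed limit or range.

## Working session

There is one attempt and no reset: what is moved stays moved. The work goes in short steps, Python scripts to look and compute and a tool call to move; the robot and the scene stay as the last step left them, time stands still between calls to the robot, and variables do not carry over. Pictures are saved under pics/ and viewed, at most 10 in all, crops included, and the job is handed in when it is done.

Besides the shell and the picture viewer there is one more tool, called as name(argument=value, ...), one argument or row to a line, values as JSON. carry_out: Moves the arm, as the interface text tells. Its arguments: {"type":"object","properties":{"rows":{"type":"array","items":{"type":"array","items":{"type":"array","items":{"type":"number"}}}}},"required":["rows"]}

```bash
mkdir -p pics
cat > h.py <<'E'
import numpy as np, cv2
from cell import r, cams, ticket, spotter
def pose(name,s,st):
    if name=="wrist":
        T=np.eye(4);T[:3,:3]=st["orientation"];T[:3,3]=st["ee_pos"];return T@s["hand_eye"]
    R=cv2.Rodrigues(np.array(s["rvec"],float))[0];T=np.eye(4);T[:3,:3]=R.T;T[:3,3]=-R.T@np.ravel(s["tvec"]);return T
def snap(name):
    st=r.sense();s=cams.snapshot(name);s["T"]=pose(name,s,st);return s
def world(s,uv,z=None):
    uv=np.array(uv,float).reshape(-1,2)
    n=cv2.undistortPoints(uv.reshape(-1,1,2),np.array(s["K"]),np.array(s["distortion"])).reshape(-1,2)
    d=np.c_[n,np.ones(len(n))]
    if z is None:
        d=d*s["range_z"][uv[:,1].astype(int),uv[:,0].astype(int)][:,None]
        return d@s["T"][:3,:3].T+s["T"][:3,3]
    w=d@s["T"][:3,:3].T;o=s["T"][:3,3];return o+w*((z-o[2])/w[:,2])[:,None]
def cloud(s,m):
    v,u=np.nonzero(m&(s["range_z"]>0));return world(s,np.c_[u,v])
E
python3 - <<'E'
from h import *
np.set_printoptions(precision=4,suppress=True)
a=snap("top");b=snap("side")
cv2.imwrite("pics/top.png",a["pixels"]);cv2.imwrite("pics/side.png",b["pixels"])
for c in ("top","side"):
    for t in ("basket","handle","lug","mouth","cleaner","tray"):
        print(c,t,[(round(float(d["p"]),2),np.round(d["xyz"],4)) for d in spotter.spot_point(c,t)])
print(r.sense())
E
```

```text
top basket [(0.92, array([ 0.5592, -0.2388,  0.0042])), (0.78, array([ 0.6633, -0.0958,  0.002 ])), (0.7, array([ 0.4658, -0.4054,  0.0017]))]
top handle [(0.89, array([ 0.4665, -0.4065,  0.078 ])), (0.83, array([ 0.6614, -0.0904,  0.08  ])), (0.76, array([ 0.5636, -0.2371,  0.1113]))]
top lug [(0.78, array([ 0.594 , -0.2722,  0.0448])), (0.74, array([ 0.6685, -0.0649,  0.0293])), (0.59, array([ 0.4762, -0.3682,  0.0315])), (0.47, array([0.3384, 0.284 , 0.0051]))]
top mouth [(0.97, array([0.5856, 0.1932, 0.1402])), (0.22, array([ 0.5597, -0.2379,  0.0033]))]
top cleaner [(0.74, array([ 0.5847,  0.1945, -0.    ])), (0.32, array([0.583 , 0.1954, 0.1285]))]
top tray [(0.59, array([ 0.5556, -0.2466,  0.0003])), (0.35, array([0.5855, 0.2026, 0.1333])), (0.22, array([0.3386, 0.2876, 0.0039]))]
side basket [(0.71, array([ 0.565 , -0.2383,  0.0098])), (0.69, array([ 0.4679, -0.4038,  0.0008]))]
side handle [(0.97, array([ 0.4637, -0.4007,  0.0786])), (0.71, array([ 0.5584, -0.2402,  0.1112])), (0.69, array([ 0.6611, -0.0953,  0.0778]))]
side lug [(0.82, array([ 0.4732, -0.3754,  0.0289])), (
[... 169 characters left out ...]
 0.1456]))]
side cleaner [(0.91, array([ 0.5821,  0.1989, -0.0018]))]
side tray [(0.9, array([ 0.5519, -0.2487,  0.0037]))]
{'clock': 0.7, 'joint_pos': array([-1.3576,  0.3131,  0.0461,  1.3036,  0.    ,  1.4312]), 'joint_velocities': array([ 0.0003, -0.0011, -0.0004, -0.0015,  0.0011,  0.0005]), 'joint_efforts': array([ -0.0015, -48.0292,  29.8747,  -0.0003,  -0.0001,   0.    ]), 'ee_pos': array([ 0.1987, -0.5397,  0.233 ]), 'orientation': array([[ 0.9384,  0.3455,  0.0001],
       [ 0.3455, -0.9384, -0.0002],
       [-0.    ,  0.0002, -1.    ]]), 'force': array([-0.1504, -0.4424, -0.8097]), 'moment': array([ 0.0091, -0.0234, -0.0198]), 'grasp_force': 0.0, 'grip_width': 0.08515430896821147}
```

View pics/top.png

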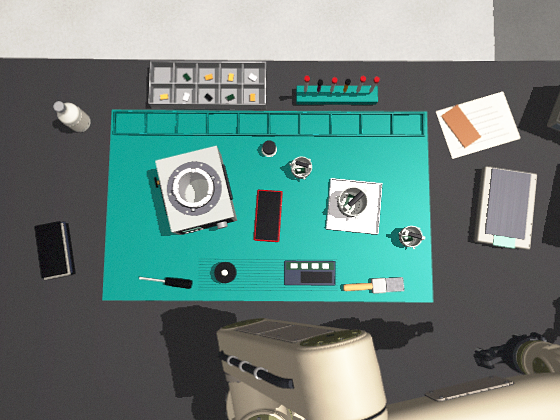

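View pics/side.png

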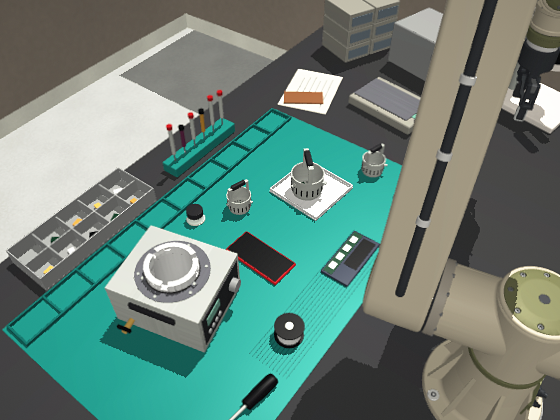

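The top view shows three baskets: (352,200) on the drip tray, (302,167) and (410,237) on the mat. The one on the tray fits: it has the largest rim and its handle is at 0.11 m, against 0.08 m for the others. I'll confirm it in a crop.

Run:
```python
from h import *
np.set_printoptions(precision=4,suppress=True)
a=snap("top");w=snap("wrist");b=snap("side")
A=cv2.resize(a["pixels"][140:260,280:440],None,fx=2.5,fy=2.5,interpolation=3)
B=cv2.resize(b["pixels"][135:225,215:395],None,fx=2.22,fy=2.22,interpolation=3)
W=max(A.shape[1],B.shape[1]);p=lambda i:cv2.copyMakeBorder(i,0,0,0,W-i.shape[1],0)
cv2.imwrite("pics/crop.png",np.vstack([p(A),p(B)]))
print(w["hand_eye"],w["K"])
for d in spotter.masks_of("top","handle"):
    P=cloud(a,d["region"]);
    if len(P): 
        c=np.median(P,0);Q=P[np.abs(P[:,2]-np.percentile(P[:,2],90))<.012]
        u,s,v=np.linalg.svd((Q-Q.mean(0))[:,:2],full_matrices=False);print(round(d["p"],2),Q.mean(0),len(Q),np.degrees(np.arctan2(v[0,1],v[0,0])),s/np.sqrt(len(Q)),P[:,2].max())
for d in spotter.masks_of("top","cleaner")[:1]:
    P=cloud(a,d["region"]);Q=P[np.abs(P[:,2]-.12)<.012][:,:2]*1000
    print(cv2.minAreaRect(Q.astype(np.float32)),np.percentile(P[:,2],[5,50,95]))
```

```text
[[-0.0003 -0.9499 -0.3125  0.0801]
 [ 1.     -0.0003  0.0001  0.0008]
 [-0.0002 -0.3125  0.9499 -0.1426]
 [ 0.      0.      0.      1.    ]] [[343.8264   0.     276.5968]
 [  0.     343.8264 211.3494]
 [  0.       0.       1.    ]]
0.93 [ 0.6619 -0.0962  0.0822] 73 -105.44524077294494 [0.0148 0.003 ] 0.09000865911731482
0.91 [ 0.4658 -0.4013  0.0824] 78 74.42130084103025 [0.0154 0.003 ] 0.08858248268130486
0.74 [ 0.5594 -0.2374  0.1162] 127 133.99915547670926 [0.0207 0.0037] 0.12893732892662557
0.56 [0.5834 0.1945 0.1246] 3532 -166.11598101608237 [0.0642 0.0537] 0.15323050486043055
((585.2484130859375, 194.32559204101562), (203.12521362304688, 181.2220916748047), 14.895801544189453) [0.0245 0.1232 0.1442]
```

View pics/crop.png

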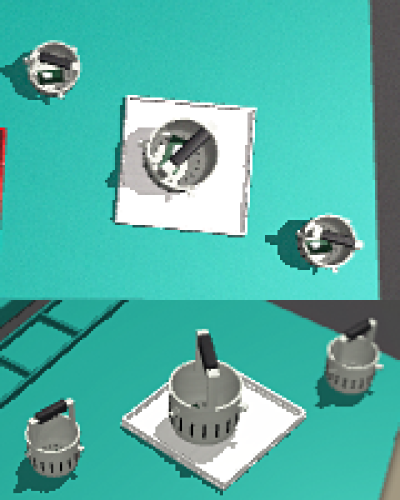

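The crop confirms it: the tray basket (crop 182,155) is clearly bigger than the other two, holds the green board, and stands on the tray. Next I'll look at the ring with an empty gripper, before taking the basket.

carry_out(
  rows=[
    [[3.1,-2.8,-0.3,0,8.5],[3.1,-2.8,-0.3,0,8.5],[3.1,-2.8,-0.3,0,8.5],[3.1,-2.8,-0.3,0,8.5],[3.1,-2.8,-0.3,0,8.5],[3.1,-2.8,-0.3,0,8.5],[3.1,-2.8,-0.3,0,8.5],[3.1,-2.8,-0.3,0,8.5],[3.1,-2.8,-0.3,0,8.5],[3.1,-2.8,-0.3,0,8.5]],
  ],
)

```text
clock: 1.95
ee_pos: [0.3934, -0.1682, 0.2633]
orientation: [[0.939, 0.345, 0.001], [0.345, -0.939, -0.001], [0.001, 0.001, -1.0]]
force: [1.1, -0.4, -0.9]
grip_width: 0.085
grasp_force: 0.0
```

carry_out(
  rows=[
    [[3.1,-2.8,-0.3,0,8.5],[3.1,-2.8,-0.3,0,8.5],[3.1,-2.8,-0.3,0,8.5],[3.1,-2.8,-0.3,0,8.5],[3.1,-2.8,-0.3,0,8.5],[3.1,-2.8,-0.3,0,8.5],[3.1,-2.8,-0.3,0,8.5],[3.1,-2.8,-0.3,0,8.5],[3.1,-2.8,-0.3,0,8.5],[2.5,-2.3,-0.3,0,8.5],[0,0,0,0,8.5],[0,0,0,0,8.5]],
  ],
)

```text
clock: 3.15
ee_pos: [0.583, 0.1939, 0.2922]
orientation: [[0.938, 0.347, -0.001], [0.347, -0.938, -0.001], [-0.001, 0.0, -1.0]]
force: [0.1, -0.5, -0.8]
grip_width: 0.085
grasp_force: 0.0
```

Run:
```python
from h import *
np.set_printoptions(precision=4,suppress=True)
w=snap("wrist");st=r.sense();print(st["ee_pos"],st["joint_pos"],st["clock"])
np.savez("ring.npz",**{k:w[k] for k in("pixels","range_z","K","distortion","T")})
for t in("mouth","ledge","notch","cleaner"):print(t,[(round(float(d["p"]),2),np.round(d["xyz"],4)) for d in spotter.spot_point("wrist",t)])
v,u=np.mgrid[0:420,0:560];P=world(w,np.c_[u.ravel(),v.ravel()])
ok=(w["range_z"].ravel()>0)
z=P[ok][:,2];h,e=np.histogram(z,np.arange(.0,.2,.002));print([(round(e[i],3),h[i]) for i in np.argsort(-h)[:14]])
cv2.imwrite("pics/ring.png",w["pixels"])
```

```text
[0.5828 0.1932 0.2925] [ 0.1896  0.3882  0.2981  1.4816 -0.0004  2.978 ] 3.2
mouth [(0.8, array([0.5848, 0.1943, 0.1429]))]
ledge [(0.81, array([0.5872, 0.2002, 0.1296]))]
notch [(0.94, array([0.5829, 0.1968, 0.1282]))]
cleaner [(0.78, array([0.5867, 0.1955, 0.0069]))]
[(np.float64(0.004), np.int64(77445)), (np.float64(0.002), np.int64(32617)), (np.float64(0.0), np.int64(19888)), (np.float64(0.124), np.int64(19234)), (np.float64(0.006), np.int64(7690)), (np.float64(0.012), np.int64(4233)), (np.float64(0.126), np.int64(3986)), (np.float64(0.014), np.int64(3646)), (np.float64(0.122), np.int64(3553)), (np.float64(0.146), np.int64(2607)), (np.float64(0.024), np.int64(2428)), (np.float64(0.008), np.int64(1827)), (np.float64(0.01), np.int64(1408)), (np.float64(0.026), np.int64(1352))]
```

View pics/ring.png

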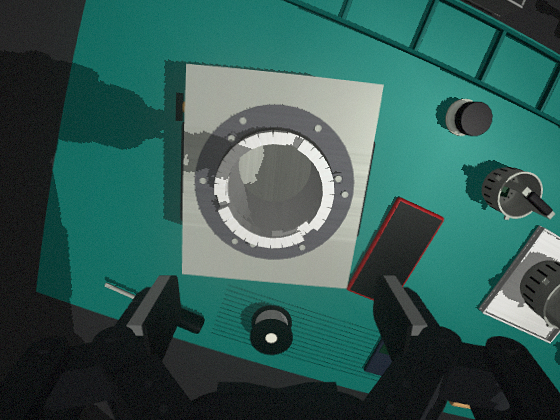

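The wrist view shows the cleaner with the bright ring centred near (275,188). Gaps show near (215,197), (303,240) and (311,148). I'll unwrap the heights in polar form to measure them.

Run:
```python
from h import *
from scipy.optimize import least_squares
np.set_printoptions(precision=4,suppress=True,linewidth=200)
w=dict(np.load("ring.npz"))
v,u=np.mgrid[90:290,180:370];uv=np.c_[u.ravel(),v.ravel()]
P=world(w,uv);z=P[:,2]
c=np.array([.585,.1945]);rr=np.hypot(*(P[:,:2]-c).T)
top=(z>.138)&(z<.152)&(rr<.06)
zt=np.median(z[top]);print("n",top.sum(),"z",np.percentile(z[top],[5,25,50,75,95]))
X=P[top][:,:2]
# centre: annulus 42..52
f=lambda p:np.maximum(0,np.hypot(*(X-p[:2]).T)-.052)+np.maximum(0,.042-np.hypot(*(X-p[:2]).T))
s=least_squares(f,c,loss="soft_l1",f_scale=.0005);print("centre",s.x)
c=s.x
for zz in(zt,):
    Wt=world(w,uv,zz);gray=cv2.cvtColor(w["pixels"],cv2.COLOR_BGR2GRAY)[90:290,180:370].ravel()
d=P[:,:2]-c;rr=np.hypot(*d.T);th=np.degrees(np.arctan2(d[:,1],d[:,0]))%360
print("box yaw from plate edges:")
out=[]
for a in range(0,360,3):
    m=(np.abs((th-a+180)%360-180)<1.5)&(rr>.043)&(rr<.051)
    z3=z[m]; out.append((a,m.sum(),round(float(np.median(z3)),4) if m.sum() else 0))
print(out)
# orthorectified image at ring top, polar
S=np.zeros((240,720,3),np.uint8)
A=np.radians(np.arange(720)/2);Rr=np.linspace(.036,.056,240)
G=np.stack([c[0]+Rr[:,None]*np.cos(A),c[1]+Rr[:,None]*np.sin(A),np.full((240,720),zt)],-1).reshape(-1,3)
T=np.linalg.inv(w["T"]);q,_=cv2.projectPoints(G,cv2.Rodrigues(T[:3,:3])[0],T[:3,3],w["K"],w["distortion"])
q=q.reshape(240,720,2).astype(np.float32)
S=cv2.remap(w["pixels"],q[...,0],q[...,1],cv2.INTER_LINEAR)
D=cv2.remap(P[:,2].reshape(200,190).astype(np.float32),q[...,0]-180,q[...,1]-90,cv2.INTER_NEAREST)
D=cv2.applyColorMap((np.clip((D-.115)/.035,0,1)*255).astype(np.uint8),cv2.COLORMAP_JET)
I=np.vstack([S,D])
for k in range(0,720,60):cv2.line(I,(k,0),(k,8),(0,0,255),1);cv2.putText(I,str(k//2),(k,20),0,.4,(0,0,255),1)
cv2.imwrite("pics/polar.png",I)
# plate rect
h,wd=w["range_z"].shape;v,u=np.mgrid[50:300,165:400];PP=world(w,np.c_[u.ravel(),v.ravel()])
m=np.abs(PP[:,2]-.124)<.004
print(np.median(PP[m][:,2]),cv2.minAreaRect((PP[m][:,:2]*1000).astype(np.float32)))
```

```text
n 3722 z [0.1427 0.1459 0.1465 0.147  0.1477]
centre [0.5846 0.1964]
box yaw from plate edges:
[(0, np.int64(25), 0.1351), (3, np.int64(26), 0.1347), (6, np.int64(20), 0.1345), (9, np.int64(28), 0.1467), (12, np.int64(29), 0.1466), (15, np.int64(27), 0.1465), (18, np.int64(28), 0.1466), (21, np.int64(33), 0.1467), (24, np.int64(32), 0.1467), (27, np.int64(28), 0.1464), (30, np.int64(28), 0.1469), (33, np.int64(27), 0.1463), (36, np.int64(30), 0.1468), (39, np.int64(30), 0.1465), (42, np.int64(28), 0.1464), (45, np.int64(27), 0.1467), (48, np.int64(29), 0.1464), (51, np.int64(30), 0.1464), (54, np.int64(29), 0.1466), (57, np.int64(27), 0.1467), (60, np.int64(29), 0.1466), (63, np.int64(28), 0.1464), (66, np.int64(27), 0.1466), (69, np.int64(27), 0.1468), (72, np.int64(27), 0.1465), (75, np.int64(27), 0.1466), (78, np.int64(27), 0.1463), (81, np.int64(27), 0.1466), (84, np.int64(27), 0.1467), (87, np.int64(26), 0.1467), (90, np.int64(26), 0.1466), (93, np.int64(29), 0.1466), (96, np.int64(40), 0.1462), (99, np.int64(41), 0.1465), (102, np.int64(40), 0.146), (105, np.int64(42), 0.1461),
[... 1852 characters left out ...]
(300, np.int64(37), 0.1457), (303, np.int64(35), 0.1462), (306, np.int64(28), 0.1463), (309, np.int64(26), 0.1466), (312, np.int64(25), 0.1466), (315, np.int64(29), 0.1465), (318, np.int64(27), 0.1466), (321, np.int64(28), 0.1463), (324, np.int64(26), 0.1465), (327, np.int64(28), 0.1468), (330, np.int64(26), 0.1468), (333, np.int64(30), 0.1465), (336, np.int64(24), 0.1464), (339, np.int64(28), 0.1464), (342, np.int64(29), 0.1466), (345, np.int64(28), 0.1467), (348, np.int64(29), 0.1466), (351, np.int64(45), 0.1459), (354, np.int64(24), 0.1345), (357, np.int64(28), 0.1346)]
0.12495092414388187 ((584.0570068359375, 195.9923858642578), (201.509033203125, 171.08767700195312), 14.682965278625488)
```

View pics/polar.png

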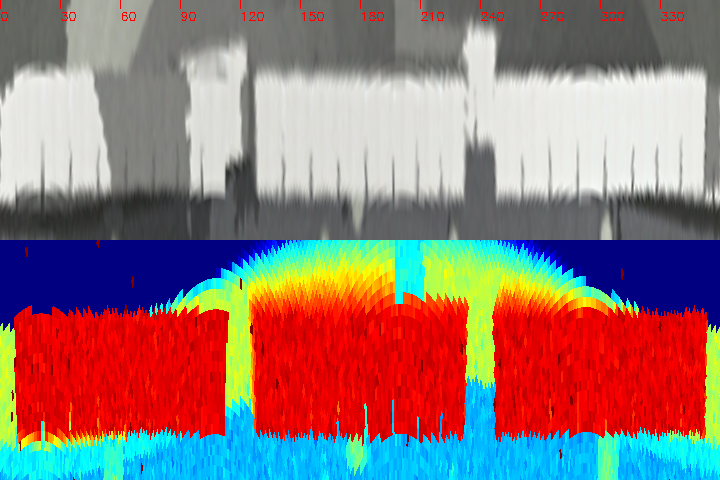

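The unwrap gives the ring centre at (0.5845, 0.196) and its top at z = 0.1465. The slot mouths are at world angles 0, 120 and 240 degrees. The cleaner's yaw is 14.7 degrees, so the ring is turned -14.7 degrees, which is within the stated 18. Next is the basket.

carry_out(
  rows=[
    [[-1.55,3.6,0,0,8.5],[-1.55,3.6,0,0,8.5],[-1.55,3.6,0,0,8.5],[-1.55,3.6,0,0,8.5],[-1.55,3.6,0,0,8.5],[-1.55,3.6,0,0,8.5],[-1.55,3.6,0,0,8.5],[-1.55,3.6,0,0,8.5],[-1.55,3.6,0,0,8.5],[-1.55,3.6,0,0,8.5],[-1.6,3.7,0,0,8.5]],
  ],
)

```text
clock: 4.5
ee_pos: [0.5587, -0.2404, 0.2935]
orientation: [[0.939, 0.344, 0.001], [0.344, -0.939, -0.0], [0.001, 0.001, -1.0]]
force: [1.3, 0.1, 0.1]
grip_width: 0.0852
grasp_force: 0.0
```

carry_out(
  rows=[
    [[0,0,0,-8.2,8.5],[0,0,0,-8.2,8.5],[0,0,0,-8.2,8.5],[0,0,0,-8.2,8.5],[0,0,0,-8.2,8.5],[0,0,0,-8.2,8.5],[0,0,0,-8.2,8.5]],
  ],
)

```text
clock: 5.2
ee_pos: [0.559, -0.2389, 0.2934]
orientation: [[0.21, 0.978, 0.0], [0.978, -0.21, -0.0], [-0.0, 0.001, -1.0]]
force: [-0.1, 0.8, -0.1]
grip_width: 0.0848
grasp_force: 0.0
```

carry_out(
  rows=[
    [[0,0,0,-8.2,8.5],[0,0,0,-8.2,8.5],[0,0,0,-8.2,8.5],[0,0,0,-8.2,8.5],[0,0,0,-8.2,8.5],[0,0,0,-8.2,8.5],[0,0,0,-8.2,8.5],[0,0,0,0,8.5],[0,0,0,0,8.5]],
  ],
)

```text
clock: 6.1
ee_pos: [0.5593, -0.2387, 0.2932]
orientation: [[-0.704, 0.71, 0.0], [0.71, 0.704, -0.0], [-0.0, 0.0, -1.0]]
force: [0.2, -0.1, -0.8]
grip_width: 0.0852
grasp_force: 0.0
```

```bash
cat > look.py <<'E'
from h import *
import sys
np.set_printoptions(precision=4,suppress=True,linewidth=200)
w=snap("wrist");st=r.sense();R=st["orientation"];print(st["clock"],st["ee_pos"],"yaw",np.degrees(np.arctan2(R[1,0],R[0,0])),"force",st["force"],st["moment"],np.round(st["joint_pos"],2))
np.savez(sys.argv[1]+".npz",**{k:w[k] for k in("pixels","range_z","K","distortion","T")})
cv2.imwrite("pics/"+sys.argv[1]+".png",w["pixels"])
for t in("basket","handle","lug"):print(t,[(round(float(d["p"]),2),np.round(d["xyz"],4)) for d in spotter.spot_point("wrist",t)])
for d in spotter.masks_of("wrist","handle")[:1]:
    P=cloud(w,d["region"]);zm=np.percentile(P[:,2],97);Q=P[P[:,2]>zm-.006]
    print(round(float(d["p"]),2),len(Q),Q.mean(0),zm,cv2.minAreaRect((Q[:,:2]*1000).astype(np.float32)))
E
python3 look.py bask
```

```text
6.15 [ 0.5594 -0.2386  0.2932] yaw 134.8024626404401 force [ 0.4368 -0.3704 -0.5987] [-0.03    0.0098 -0.0413] [-0.54  0.37  0.28  1.48 -0.    0.25]
basket [(0.86, array([ 0.4671, -0.4068,  0.0053])), (0.83, array([ 0.6618, -0.092 ,  0.0025])), (0.75, array([ 0.5638, -0.2387,  0.0078]))]
handle [(0.97, array([ 0.4656, -0.4019,  0.0785])), (0.83, array([ 0.5567, -0.2413,  0.1092])), (0.7, array([ 0.6656, -0.0966,  0.0831]))]
lug [(0.96, array([ 0.6726, -0.061 ,  0.0318])), (0.79, array([ 0.4738, -0.3751,  0.0302])), (0.78, array([ 0.595 , -0.2729,  0.0467]))]
0.94 858 [ 0.5595 -0.2386  0.1187] 0.1201000575370486 ((560.0615844726562, -239.1931915283203), (13.960439682006836, 75.43327331542969), 43.615909576416016)
```

View pics/bask.png

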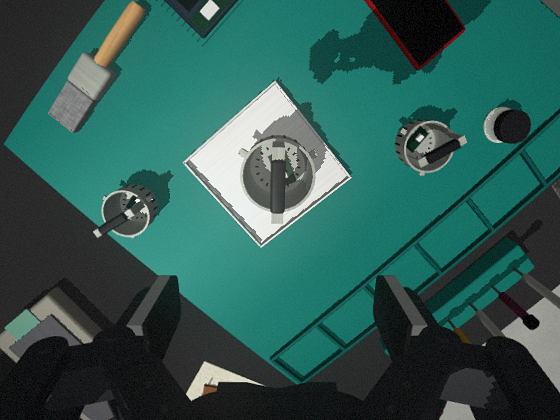

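The wrist view shows the tray basket at (278,180) with its handle along the image's vertical. Two lugs are at (243,152) and (312,152), so the third points down the image, which makes basket x yaw about -45 degrees. The handle sits under the TCP to within 1 mm and its middle is at z ≈ 0.110, so I'll go down and grip.

carry_out(
  rows=[
    [[0,0,4,0,8.5],[0,0,4,0,8.5],[0,0,4,0,8.5],[0,0,3,0,8.5],[0,0,2,0,8.5],[0,0,1,0,8.5],[0,0,0,0,8.5]],
  ],
)

```text
clock: 7.05
ee_pos: [0.559, -0.2378, 0.1115]
orientation: [[-0.707, 0.707, -0.002], [0.707, 0.707, 0.001], [0.003, -0.001, -1.0]]
force: [-0.4, 0.0, 0.5]
grip_width: 0.0851
grasp_force: 0.0
```

carry_out(
  rows=[
    [[0,0,0,0,1.0],[0,0,0,0,1.0],[0,0,0,0,1.0],[0,0,0,0,1.0],[0,0,0,0,1.0],[0,0,0,0,1.0],[0,0,0,0,1.0],[0,0,0,0,1.0],[0,0,0,0,1.0],[0,0,0,0,1.0]],
  ],
)

```text
clock: 8.05
ee_pos: [0.5603, -0.2386, 0.1138]
orientation: [[-0.707, 0.707, 0.001], [0.707, 0.707, -0.001], [-0.002, 0.0, -1.0]]
force: [0.5, 0.8, 5.9]
grip_width: 0.0119
grasp_force: 59.0
```

carry_out(
  rows=[
    [[0,0,-0.5,0,1.0],[0,0,-1,0,1.0],[0,0,-2,0,1.0],[0,0,-2.5,0,1.0],[0,0,-3,0,1.0],[0,0,-3,0,1.0],[0,0,-3,0,1.0],[0,0,-2.5,0,1.0],[0,0,-1.5,0,1.0],[0,0,-0.5,0,1.0],[0,0,0,0,1.0],[0,0,0,0,1.0]],
  ],
)

```text
clock: 9.25
ee_pos: [0.5594, -0.2381, 0.3067]
orientation: [[-0.707, 0.707, -0.002], [0.707, 0.707, 0.001], [0.002, -0.001, -1.0]]
force: [-0.3, -0.3, -2.1]
grip_width: 0.0117
grasp_force: 58.6
```

```bash
python3 look.py held
```

```text
9.3 [ 0.5593 -0.238   0.3065] yaw 135.01349039419125 force [ 0.566   0.4982 -3.049 ] [ 0.0151 -0.0082 -0.021 ] [-0.53  0.38  0.32  1.51 -0.    0.25]
basket [(0.81, array([ 0.4656, -0.4089,  0.0046])), (0.79, array([ 0.5617, -0.2416,  0.1983])), (0.6, array([ 0.6601, -0.0923,  0.0006]))]
handle [(0.92, array([ 0.6641, -0.1004,  0.0808])), (0.79, array([ 0.5559, -0.2347,  0.3026])), (0.78, array([ 0.4671, -0.4006,  0.0789]))]
lug [(0.91, array([ 0.6718, -0.0611,  0.0299])), (0.65, array([ 0.4724, -0.3711,  0.0299]))]
0.66 472 [ 0.6607 -0.0966  0.0836] 0.08562629412502742 ((661.5037841796875, -95.37579345703125), (55.59600830078125, 10.766375541687012), 75.6771011352539)
```

View pics/held.png

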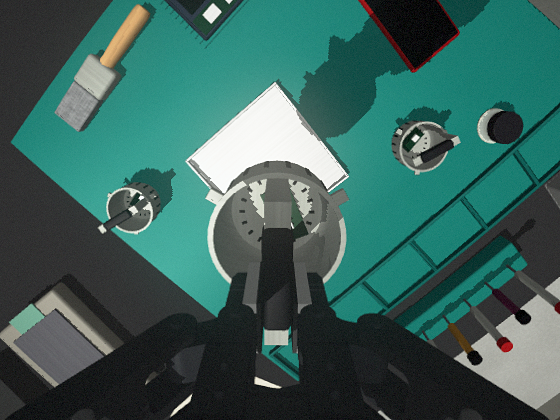

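The basket hangs level in the gripper, seen at (278,230). I'll turn the tool to yaw 180, which lines the lugs up with the slots. Then I'll hover beside the ring so that the wrist camera sees the ring and basket together.

carry_out(
  rows=[
    [[0,0,0,-4,1.0],[0,0,0,-8,1.0],[0,0,0,-8,1.0],[0,0,0,-8,1.0],[0,0,0,-8,1.0],[0,0,0,-6,1.0],[0,0,0,-3,1.0],[0,0,0,0,1.0]],
  ],
)

```text
clock: 10.3
ee_pos: [0.5597, -0.2382, 0.3075]
orientation: [[-1.0, -0.0, -0.001], [-0.0, 1.0, 0.0], [0.001, 0.0, -1.0]]
force: [0.0, 0.3, -3.2]
grip_width: 0.0117
grasp_force: 58.6
```

carry_out(
  rows=[
    [[-0.5,1.5,0,0,1.0],[-0.9,3,0,0,1.0],[-1.2,4.2,0,0,1.0],[-1.2,4.2,0,0,1.0],[-1.2,4.2,0,0,1.0],[-1.2,4.2,0,0,1.0],[-1.2,4.2,0,0,1.0],[-1.2,4.2,0,0,1.0],[-1.2,4.2,0,0,1.0],[-1.2,4.2,0,0,1.0],[-1.0,3.6,0,0,1.0],[-0.6,1.7,0,0,1.0]],
  ],
)

```text
clock: 11.5
ee_pos: [0.6853, 0.2007, 0.307]
orientation: [[-1.0, -0.003, -0.001], [-0.003, 1.0, 0.001], [0.001, 0.001, -1.0]]
force: [-0.5, -0.1, -2.2]
grip_width: 0.0115
grasp_force: 58.7
```

carry_out(
  rows=[
    [[0,0,0,0,1.0],[0,0,0,0,1.0],[0,0,0,0,1.0]],
  ],
)

```text
clock: 11.8
ee_pos: [0.6854, 0.1953, 0.3079]
orientation: [[-1.0, 0.001, -0.0], [0.001, 1.0, -0.0], [0.0, -0.0, -1.0]]
force: [-0.6, 0.2, -1.5]
grip_width: 0.0119
grasp_force: 58.7
```

```bash
python3 look.py hover
python3 - <<'E'
from h import *
from scipy.optimize import least_squares
np.set_printoptions(precision=4,suppress=True,linewidth=200)
def ringfit(f):
    w=dict(np.load(f));v,u=np.mgrid[0:420,0:560];P=world(w,np.c_[u.ravel(),v.ravel()])
    m=(P[:,2]>.141)&(P[:,2]<.152)&(np.hypot(*(P[:,:2]-[.585,.196]).T)<.062);X=P[m][:,:2]
    f=lambda p:np.maximum(0,np.hypot(*(X-p).T)-.052)+np.maximum(0,.042-np.hypot(*(X-p).T))
    c=least_squares(f,[.585,.196],loss="soft_l1",f_scale=.0005).x
    th=np.degrees(np.arctan2(*(X-c).T[::-1]))%360
    rr=np.hypot(*(X-c).T)
    h=np.histogram(th[(rr>.043)&(rr<.051)],np.arange(0,361,1))[0];print(f,c,m.sum(),np.median(P[m][:,2]),"gap deg",np.nonzero(h<=1)[0])
for f in("ring.npz","hover.npz"):ringfit(f)
E
```

```text
11.85 [0.6855 0.1949 0.3081] yaw 179.9321720088274 force [ 0.1835  0.309  -2.2159] [-0.0083 -0.013  -0.0085] [ 0.16  0.63  0.73  1.67 -0.    0.17]
basket [(0.8, array([ 0.6583, -0.0926,  0.0025])), (0.68, array([0.6841, 0.1939, 0.2028]))]
handle [(0.75, array([0.6815, 0.1977, 0.3041])), (0.74, array([ 0.6643, -0.0969,  0.0824]))]
lug [(0.55, array([ 0.6722, -0.0644,  0.0299]))]
0.75 3121 [0.6811 0.1945 0.313 ] 0.31412680233870793 ((684.4666748046875, 189.65728759765625), (30.93337059020996, 75.83414459228516), 80.89552307128906)
<function ringfit.<locals>.<lambda> at 0x7f685fe49120> [0.5846 0.1964] 3603 0.1465317278010853 gap deg [  0   1   2   3   4   5   6 114 115 116 117 118 119 120 121 122 123 124 125 126 233 234 235 236 237 238 239 240 241 242 243 244 245 246 353 354 355 356 357 358 359]
<function ringfit.<locals>.<lambda> at 0x7f685fe49120> [0.5844 0.1962] 4062 0.14654285654673282 gap deg [  0   1   2   3   4   5   6 113 114 115 116 117 118 119 120 121 122 123 124 125 126 233 234 235 236 237 238 239 240 241 242 243 244 245 246 353 354 355 356 357 358 359]
```

View pics/hover.png

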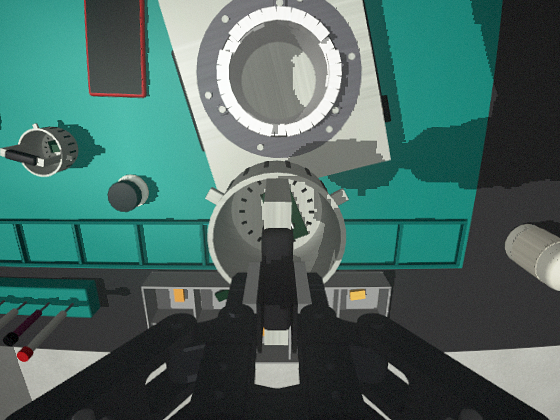

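The ring fit repeats to 0.2 mm at the opposite camera yaw, so camera bias is negligible. Next I'll fit the held basket's rim and lugs for its axis, yaw, tilt and height.

Run:
```python
from h import *
from scipy.optimize import least_squares
np.set_printoptions(precision=4,suppress=True,linewidth=200)
w=dict(np.load("hover.npz"));v,u=np.mgrid[0:420,0:560];P=world(w,np.c_[u.ravel(),v.ravel()])
t=np.array([.6855,.1949]);d=P[:,:2]-t;rr=np.hypot(*d.T);th=np.degrees(np.arctan2(d[:,1],d[:,0]))
m=(P[:,2]>.245)&(P[:,2]<.275)&(rr>.036)&(rr<.045)
h,e=np.histogram(P[m][:,2],np.arange(.245,.2751,.002));print(np.c_[e[:-1],h].T)
zt=.263
# top-most point per angle bin at the rim
B=[]
for a in range(-180,180,4):
    k=np.nonzero(m&(np.abs(th-a)<2))[0]
    if len(k)<6: continue
    zz=np.percentile(P[k][:,2],85);kk=k[np.abs(P[k][:,2]-zz)<.0025];B.append([*P[kk].mean(0),a,len(kk)])
B=np.array(B);print(B[::4])
X=B[:,:3]
A=np.c_[X[:,:2]-t,np.ones(len(X))];pl=np.linalg.lstsq(A,X[:,2],rcond=None)[0];print("plane tilt,z",pl)
c=least_squares(lambda p:np.hypot(*(X[:,:2]-p[:2]).T)-p[2],[*t,.0395],loss="soft_l1",f_scale=.0007).x;print("rim",c,"minus tcp",c[:2]-t)
# lugs: points outside the wall
d=P[:,:2]-c[:2];rr=np.hypot(*d.T);th=np.degrees(np.arctan2(d[:,1],d[:,0]))%360
m=(rr>.0425)&(rr<.051)&(P[:,2]>.235)&(P[:,2]<.252)
h=np.histogram(th[m],np.arange(0,361,4))[0];print([(i*4,n) for i,n in enumerate(h) if n>3])
for a in (120,240):
    k=m&(np.abs(th-a)<12)
    if k.sum():print(a,k.sum(),np.median(th[k]),th[k].min(),th[k].max(),np.percentile(P[k][:,2],[10,50,90]),rr[k].max())
```

```text
[[   0.245    0.247    0.249    0.251    0.253    0.255    0.257    0.259    0.261    0.263    0.265    0.267    0.269    0.271    0.273]
 [ 296.     202.     164.     144.     134.     108.     112.     383.    1463.      46.      21.      18.      17.      21.      20.   ]]
[[   0.6476    0.1942    0.271  -180.        5.    ]
 [   0.6472    0.1839    0.2616 -164.       30.    ]
 [   0.6514    0.1737    0.2617 -148.       28.    ]
 [   0.6588    0.1652    0.2618 -132.       27.    ]
 [   0.6678    0.1587    0.2617 -116.       26.    ]
 [   0.6785    0.1552    0.2616 -100.       29.    ]
 [   0.6897    0.1549    0.2619  -84.       23.    ]
 [   0.7006    0.1576    0.2614  -68.       30.    ]
 [   0.7102    0.1633    0.2615  -52.       25.    ]
 [   0.7124    0.2219    0.2541   44.        8.    ]
 [   0.7051    0.2288    0.2613   60.       29.    ]
 [   0.6948    0.2329    0.2615   76.       25.    ]
 [   0.6843    0.2337    0.2614   92.       26.    ]
 [   0.6735    0.2322    0.2615  108.       26.    ]
 [   0.6636    0.2273    0.2615  124.       23.    ]
 [   0.6554    0.2201    0.2613  140.       27.    ]
 [   0.6496    0.211     0.2616  156.       29.    ]
 [   0.6478    0.1997    0.2686  172.        9.    ]]
plane tilt,z [-0.0708 -0.0071  0.2609]
rim [0.6855 0.1942 0.0396] minus tcp [ 0.     -0.0007]
[(112, np.int64(21)), (116, np.int64(59)), (120, np.int64(66)), (124, np.int64(16)), (232, np.int64(45)), (236, np.int64(54)), (240, np.int64(58)), (244, np.int64(6))]
120 162 120.08428816402764 114.02784253545248 124.78753437535079 [0.2453 0.2464 0.2475] 0.049561245511201474
240 163 238.51158782836092 233.81187070427637 244.6172460424056 [0.2452 0.2465 0.2473] 0.04958396048321287
```

Fit results:
- **Pose:** basket axis at (0.6855, 0.1942), level, rim at z = 0.2615.
- **Yaw:** its lugs sit about 0.6 degrees clockwise of the slot mouths.
- **Heights:** TCP 0.213 with lugs on the ring top, 0.201 on the ledges, 0.195 in the notches.

I'll move over the ring axis now.

carry_out(
  rows=[
    [[1,0,0,-0.6,1.0],[2.5,0.1,0,0,1.0],[3,0.1,0,0,1.0],[2.5,0,0,0,1.0],[1.1,0,0,0,1.0],[0,0,0,0,1.0],[0,0,0,0,1.0],[0,0,0,0,1.0],[0,0,0,0,1.0]],
  ],
)

```text
clock: 12.95
ee_pos: [0.5855, 0.1966, 0.3074]
orientation: [[-1.0, -0.01, -0.0], [-0.01, 1.0, -0.0], [0.0, -0.0, -1.0]]
force: [-0.3, 0.2, -1.9]
grip_width: 0.0118
grasp_force: 58.7
```

```bash
python3 -c "
from h import *
s=r.sense();R=s['orientation'];print(s['clock'],s['ee_pos'],s['force'],s['moment'],np.degrees(np.arctan2(R[1,0],R[0,0])))"
```

```text
12.95 [0.58547819 0.19657485 0.30736979] [-0.33893895  0.17768926 -1.85397851] [-0.03000093  0.02496335 -0.05148739] -179.41871789907032
```

carry_out(
  rows=[
    [[0.1,0.05,1,0,1.0],[0,0,2,0,1.0],[0,0,1.5,0,1.0],[0,0,0.5,0,1.0],[0,0,0.5,0,1.0],[0,0,0.5,0,1.0],[0,0,0.5,0,1.0],[0,0,0,0,1.0]],
  ],
)

```text
clock: 13.75
ee_pos: [0.5835, 0.1972, 0.2424]
orientation: [[-1.0, -0.011, -0.001], [-0.011, 1.0, -0.0], [0.001, -0.0, -1.0]]
force: [-0.5, 0.2, -2.6]
grip_width: 0.0117
grasp_force: 58.7
```

carry_out(
  rows=[
    [[0,0,0.5,0,1.0],[0,0,0.5,0,1.0],[0,0,0.5,0,1.0],[0,0,0.5,0,1.0],[0,0,0.3,0,1.0],[0,0,0,0,1.0],[0,0,0,0,1.0],[0,0,0,0,1.0]],
  ],
)

```text
clock: 14.55
ee_pos: [0.5838, 0.1973, 0.2202]
orientation: [[-1.0, -0.011, 0.001], [-0.011, 1.0, 0.0], [-0.001, 0.0, -1.0]]
force: [0.6, -0.1, -2.2]
grip_width: 0.0118
grasp_force: 58.7
```

The basket is in the bore with no contact. I'll feel downward through the slot mouths in small steps.

carry_out(
  rows=[
    [[-0.05,0,0.2,0,1.0],[0,0,0.2,0,1.0],[0,0,0.2,0,1.0],[0,0,0.2,0,1.0],[0,0,0.1,0,1.0],[0,0,0,0,1.0],[0,0,0,0,1.0]],
  ],
)

```text
clock: 15.25
ee_pos: [0.5842, 0.1972, 0.2109]
orientation: [[-1.0, -0.011, 0.0], [-0.011, 1.0, -0.0], [-0.0, -0.0, -1.0]]
force: [0.6, 0.5, -2.2]
grip_width: 0.0117
grasp_force: 58.7
```

carry_out(
  rows=[
    [[0,0,0.1,0,1.0],[0,0,0.1,0,1.0],[0,0,0,0,1.0],[0,0,0,0,1.0]],
  ],
)

```text
clock: 15.65
ee_pos: [0.5841, 0.1972, 0.2088]
orientation: [[-1.0, -0.011, -0.0], [-0.011, 1.0, -0.0], [0.0, -0.0, -1.0]]
force: [-0.1, -0.0, -1.8]
grip_width: 0.0118
grasp_force: 58.7
```

The lugs have passed the top face freely (TCP 0.2088, no force). I'll continue to the ledge.

carry_out(
  rows=[
    [[0,0,0.2,0,1.0],[0,0,0.2,0,1.0],[0,0,0.1,0,1.0],[0,0,0.1,0,1.0],[0,0,0,0,1.0],[0,0,0,0,1.0]],
  ],
)

```text
clock: 16.25
ee_pos: [0.5842, 0.1972, 0.2029]
orientation: [[-1.0, -0.011, -0.0], [-0.011, 1.0, -0.0], [0.0, -0.0, -1.0]]
force: [-0.6, 0.1, -1.8]
grip_width: 0.0116
grasp_force: 58.7
```

carry_out(
  rows=[
    [[0,0,0.1,0,1.0],[0,0,0.1,0,1.0],[0,0,0,0,1.0],[0,0,0,0,1.0],[0,0,0,0,1.0]],
  ],
)

```text
clock: 16.75
ee_pos: [0.5842, 0.1972, 0.2009]
orientation: [[-1.0, -0.011, 0.0], [-0.011, 1.0, -0.0], [-0.0, -0.0, -1.0]]
force: [0.2, 0.1, -1.9]
grip_width: 0.0119
grasp_force: 58.7
```

carry_out(
  rows=[
    [[0,0,0.05,0,1.0],[0,0,0,0,1.0],[0,0,0,0,1.0]],
  ],
)

```text
clock: 17.05
ee_pos: [0.5842, 0.1973, 0.2005]
orientation: [[-1.0, -0.011, 0.0], [-0.011, 1.0, -0.0], [-0.0, -0.0, -1.0]]
force: [-0.2, 0.3, -1.4]
grip_width: 0.0118
grasp_force: 58.9
```

carry_out(
  rows=[
    [[0,0,0.05,0,1.0],[0,0,0,0,1.0],[0,0,0,0,1.0]],
  ],
)

```text
clock: 17.35
ee_pos: [0.5842, 0.1973, 0.2001]
orientation: [[-1.0, -0.011, 0.0], [-0.011, 1.0, -0.0], [-0.0, -0.0, -1.0]]
force: [-0.6, -0.1, 1.0]
grip_width: 0.0118
grasp_force: 59.0
```

Contact: +3 N at TCP 0.2001, so the lugs are on the ledges. I'll unload them by 1 mm and twist clockwise gently under the hooks.

carry_out(
  rows=[
    [[0,0,-0.1,0,1.0],[0,0,0,2,1.0],[0,0,0,3,1.0],[0,0,0,3,1.0],[0,0,0,2,1.0],[0,0,0,0,1.0]],
  ],
)

```text
clock: 17.95
ee_pos: [0.5842, 0.1973, 0.2006]
orientation: [[-0.987, 0.163, -0.0], [0.163, 0.987, -0.0], [0.0, -0.0, -1.0]]
force: [-0.2, 0.0, -1.0]
grip_width: 0.0118
grasp_force: 58.8
```

```bash
cat > s.py <<'E'
from h import *
s=r.sense();R=s['orientation'];print(s['clock'],s['ee_pos'],s['force'],s['moment'],np.degrees(np.arctan2(R[1,0],R[0,0])))
E
python3 s.py
```

```text
17.95 [0.58423233 0.19726634 0.20063214] [-0.1547233   0.04600587 -0.97487988] [-0.0217464  -0.02207878  0.02764604] 170.60764244894082
```

carry_out(
  rows=[
    [[0,0,-0.05,2,1.0],[0,0,0,3,1.0],[0,0,0,3,1.0],[0,0,0,3,1.0],[0,0,0,1,1.0],[0,0,0,0,1.0]],
  ],
)

```text
clock: 18.55
ee_pos: [0.5841, 0.1972, 0.2011]
orientation: [[-0.932, 0.364, -0.0], [0.364, 0.932, -0.0], [0.0, -0.0, -1.0]]
force: [-0.2, -0.1, -1.7]
grip_width: 0.0118
grasp_force: 58.7
```

carry_out(
  rows=[
    [[0,0,0,2,1.0],[0,0,0,3,1.0],[0,0,0,3,1.0],[0,0,0,2,1.0],[0,0,0,0,1.0]],
  ],
)

```text
clock: 19.05
ee_pos: [0.5842, 0.1972, 0.2013]
orientation: [[-0.854, 0.52, -0.0], [0.52, 0.854, -0.0], [0.0, -0.0, -1.0]]
force: [0.4, 0.7, -1.3]
grip_width: 0.0118
grasp_force: 58.7
```

```bash
python3 s.py
```

```text
19.05 [0.58415891 0.19724502 0.20126448] [ 0.44342659  0.67879961 -1.33345198] [ 0.0002958   0.03679754 -0.00698964] 148.67455784225362
```

It has turned 32 degrees with no resistance. I'll do the last 4 degrees and then feel down into the notches.

carry_out(
  rows=[
    [[0,0,0,2,1.0],[0,0,0,2,1.0],[0,0,0,0,1.0],[0,0,0,0,1.0]],
  ],
)

```text
clock: 19.45
ee_pos: [0.5842, 0.1972, 0.2013]
orientation: [[-0.816, 0.578, -0.0], [0.578, 0.816, -0.0], [-0.0, -0.0, -1.0]]
force: [-0.0, -0.0, -1.3]
grip_width: 0.0115
grasp_force: 58.7
```

carry_out(
  rows=[
    [[0,0,0.1,0,1.0],[0,0,0.1,0,1.0],[0,0,0,0,1.0],[0,0,0,0,1.0]],
  ],
)

```text
clock: 19.85
ee_pos: [0.5841, 0.1972, 0.1992]
orientation: [[-0.815, 0.579, -0.0], [0.579, 0.815, -0.0], [0.0, -0.0, -1.0]]
force: [0.3, 0.2, -2.9]
grip_width: 0.012
grasp_force: 58.7
```

```bash
python3 s.py
```

```text
19.85 [0.58411448 0.19722596 0.19924059] [ 0.2994215   0.16493735 -2.8795384 ] [-0.01008816  0.00996036  0.02652042] 144.62325399056814
```

The basket is below ledge level with no load, so the lugs are entering the notches. The floor should be at TCP ≈ 0.1945.

carry_out(
  rows=[
    [[0,0,0.1,0,1.0],[0,0,0.1,0,1.0],[0,0,0.1,0,1.0],[0,0,0,0,1.0],[0,0,0,0,1.0]],
  ],
)

```text
clock: 20.35
ee_pos: [0.5841, 0.1972, 0.1963]
orientation: [[-0.815, 0.579, -0.0], [0.579, 0.815, -0.0], [0.0, -0.0, -1.0]]
force: [0.2, 1.1, -1.9]
grip_width: 0.0116
grasp_force: 58.7
```

carry_out(
  rows=[
    [[0,0,0.1,0,1.0],[0,0,0.05,0,1.0],[0,0,0,0,1.0],[0,0,0,0,1.0]],
  ],
)

```text
clock: 20.75
ee_pos: [0.5842, 0.1972, 0.1948]
orientation: [[-0.815, 0.579, -0.0], [0.579, 0.815, -0.0], [-0.0, -0.0, -1.0]]
force: [0.6, 0.7, -2.8]
grip_width: 0.0116
grasp_force: 58.7
```

carry_out(
  rows=[
    [[0,0,0.05,0,1.0],[0,0,0,0,1.0],[0,0,0,0,1.0]],
  ],
)

```text
clock: 21.05
ee_pos: [0.5842, 0.1973, 0.1945]
orientation: [[-0.815, 0.579, 0.0], [0.579, 0.815, -0.0], [-0.0, 0.0, -1.0]]
force: [-0.9, 0.1, -1.2]
grip_width: 0.0115
grasp_force: 58.8
```

carry_out(
  rows=[
    [[0,0,0.05,0,1.0],[0,0,0,0,1.0],[0,0,0,0,1.0]],
  ],
)

```text
clock: 21.35
ee_pos: [0.5842, 0.1973, 0.1941]
orientation: [[-0.815, 0.579, 0.0], [0.579, 0.815, -0.0], [-0.0, 0.0, -1.0]]
force: [-1.0, 0.3, 0.3]
grip_width: 0.0118
grasp_force: 59.0
```

The lugs are seated on the notch floors: contact from TCP 0.1945, 6 mm below the ledge contact. I'll let go and back off straight up.

carry_out(
  rows=[
    [[0,0,0,0,1.6],[0,0,0,0,2.2],[0,0,0,0,3.0],[0,0,0,0,4.0],[0,0,0,0,5.0],[0,0,0,0,5.0],[0,0,0,0,5.0],[0,0,0,0,5.0]],
  ],
)

```text
clock: 22.15
ee_pos: [0.5842, 0.1972, 0.1939]
orientation: [[-0.815, 0.579, 0.0], [0.579, 0.815, -0.0], [-0.0, -0.0, -1.0]]
force: [-0.4, 0.2, 0.0]
grip_width: 0.0499
grasp_force: 0.0
```

carry_out(
  rows=[
    [[0,0,-0.5,0,5],[0,0,-1,0,5],[0,0,-2,0,5],[0,0,-3,0,5],[0,0,-3,0,5],[0,0,-1,0,5],[0,0,0,0,5],[0,0,0,0,5]],
  ],
)

```text
clock: 22.95
ee_pos: [0.584, 0.1972, 0.2982]
orientation: [[-0.815, 0.579, -0.001], [0.579, 0.815, -0.0], [0.0, -0.001, -1.0]]
force: [-0.6, -0.0, 0.1]
grip_width: 0.05
grasp_force: 0.0
```

```bash
python3 look.py end
python3 - <<'E'
from h import *
from scipy.optimize import least_squares
np.set_printoptions(precision=4,suppress=True,linewidth=200)
w=dict(np.load("end.npz"));v,u=np.mgrid[0:420,0:560];P=world(w,np.c_[u.ravel(),v.ravel()])
c=[.5845,.1963];d=P[:,:2]-c;rr=np.hypot(*d.T);th=np.degrees(np.arctan2(d[:,1],d[:,0]))%360
m=(rr>.036)&(rr<.0415)&(P[:,2]>.135)&(P[:,2]<.16);k=(rr>.044)&(rr<.051)&(P[:,2]>.138)&(P[:,2]<.155)
print("ring z",np.median(P[k][:,2]))
h,e=np.histogram(P[m][:,2],np.arange(.135,.16,.001));print(np.c_[e[:-1],h].T)
z=e[np.argmax(h)];X=P[m&(np.abs(P[:,2]-z)<.002)]
print("rim z",np.median(X[:,2]),least_squares(lambda p:np.hypot(*(X[:,:2]-p[:2]).T)-p[2],[*c,.039],loss="soft_l1",f_scale=.0007).x,"tilt",np.linalg.lstsq(np.c_[X[:,:2]-c,np.ones(len(X))],X[:,2],rcond=None)[0])
E
```

```text
23.0 [0.5837 0.1971 0.2974] yaw 144.61159851468904 force [-0.0121  0.3259 -0.1224] [-0.0012  0.0189 -0.0412] [ 0.2   0.39  0.32  1.5  -0.    0.81]
basket [(0.93, array([ 0.6611, -0.0916,  0.0031])), (0.74, array([0.587 , 0.1952, 0.0876])), (0.18, array([ 0.5503, -0.2515,  0.0052]))]
handle [(0.71, array([0.5845, 0.2005, 0.1888]))]
lug [(0.79, array([0.6232, 0.1685, 0.1271])), (0.7, array([ 0.671 , -0.0623,  0.0313])), (0.38, array([0.5848, 0.1957, 0.0902]))]
0.96 1366 [0.5825 0.1976 0.1993] 0.2005747609207863 ((584.3390502929688, 196.52957153320312), (13.506525039672852, 75.16996002197266), 54.23372268676758)
ring z 0.14617349866561483
[[  0.135   0.136   0.137   0.138   0.139   0.14    0.141   0.142   0.143   0.144   0.145   0.146   0.147   0.148   0.149   0.15    0.151   0.152   0.153   0.154   0.155   0.156   0.157   0.158]
 [ 38.     41.     30.     33.     39.     35.     28.     35.     36.     36.     41.     87.    358.    467.     99.      9.      3.      7.      4.      0.      0.      2.     12.      1.   ]]
rim z 0.14810777880947845 [0.5842 0.1963 0.0396] tilt [-0.0014 -0.0002  0.1481]
```

View pics/end.png

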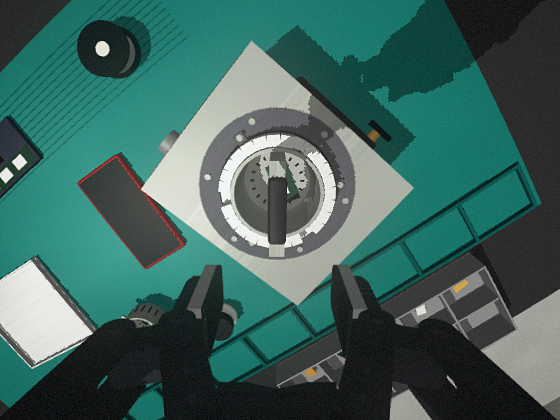

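The picture shows the basket level in the ring at (277,188), with the gripper clear of it. Its rim is 1.9 mm above the ring top (expected 2 mm), so the origin is about 58 mm down. It is 0.3 mm off the axis with no tilt, and the lugs are in the notches.

```bash
python3 -c "
from cell import ticket
print(ticket.sign_off())"
```

```text
the job is handed in; nothing more can be done
None
```

The largest basket is locked in the bayonet ring with its lugs in the notches (origin about 58 mm below the ring top), level and let go, and the job was handed in after about 23 s of the 72 s allowed; the verdict was not shown.

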